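Load the slide shuttle and unhitch it

ROBOT

A 6-joint arm with a two-finger parallel gripper is mounted at the origin on the work surface. World frame = base frame: x ahead of the robot, y to its left, z up, the work surface at z = 0. Lengths are in m, angles in rad, forces in N, time in s.
With the tool pointing down it reaches from about 0.25 to 0.85 m from the base axis. Payload 12.5 kg.
Tool frame: the origin (TCP) lies midway between the tips of the shut fingers; the grasp point (between the pads) lies ctrl.grasp_offset behind it (ctrl.grasp_offset is the distance from the TCP to the grasp point, in m); z points along the fingers, y is the line along which they close (so a half turn about z gives the same grasp; the last joint's range is limited). The gripper opens to 93 mm and grips with 3 to 60 N. Pads are 15 mm wide; open, the fingers measure 128 mm over their backs; the gripper's body (75 mm by 188 mm) begins 65 mm behind the grasp point.
Start: joints at [1.246, 0.351, 1.652, -0, 1.139, -0.085], TCP at [0.131, 0.534, 0.219] pointing down, gripper open.
Joint ranges: [-2.75, 2.75], [-0.79, 2.1], [0.01, 2.65], [-1.57, 4.71], [0.07, 3.14], [-2.87, 2.87]. Speed limits (rad/s): [2.22, 2.22, 2.79, 3.14, 3.14, 3.14].

INTERFACE

Orientations are given as a unit quaternion [x, y, z, w].
In Python, from rig import ctrl gives the robot as it stands. The module is installed in compiled form; this text tells all that it offers.
- The arm moves only by the tool servo_tool, never from a script. Its argument "rows" is text: rows parted by semicolons, each of 5 numbers parted by spaces: the opening, from 0 (shut) to 1 (fully open), then the shift along the tool's x, y, z in m, then the turn about the tool's z in rad. A call has 1 to 8 rows; each row shifts and turns the commanded pose from where the row before left it, along the tool's axes as they then stand; what a row does not reach is not made up. A row lasts 1/10 s, in which the tool goes at most 50 mm and 8.59 degrees, less where a joint would pass 70% of its speed; a pose out of reach is approached as far as the arm can. A call is refused whole if a number of a shift passes 0.05 or a number of a turn 0.15, either way. A call with a gripper value outside its range is refused whole. The fingers move at their own pace and stop on an object; "newtons" is the grip in N (left out, the last holds). Time passes only in rows, so rows that do not move let the fingers close. It gives the time, the measured TCP pose, the force, the opening and the grip force at its end, in the units of the state.
- ctrl.read_state(): the state, without advancing time (a new reading comes with each control period).
- ctrl.grab_frame(name): name is "scene" or "top" or "wrist"; returns (picture, depth): 420x560x3 uint8, blue, green, red; 420x560 float32, m along the optical axis (not along the pixel's ray), 0 where there is no reading.
- ctrl.camera_params(name): a dict with "fx", "fy", "cx", "cy" (pixels), "cam_to_world" (4x4, takes a point from camera to world coordinates). Camera axes: x right, y up, looking along -z (the intrinsics and any distortion apply to the point x, -y, -z); pixel columns grow to the right and rows downward; lengths in m; the calibration is good to about 2 mm. The wrist camera is an equidistant fisheye: a pixel r from the principal point sees the ray r / f radians off the axis. A picture is of the moment at which its call begins: read the wrist's pose just before it. camera_params takes no time and is no camera call; for the wrist camera it gives the pose at the moment of the call.
- ctrl.close_job(): hands the job in; it is judged then, once.
The state is a dict: "time": time; "joint_pos": joint angles; "joint_velocities": joint speeds; "joint_efforts": joint torques, N m; "ee_pos": TCP position; "tool_rot": TCP orientation; "wrist_force": force on the tool from outside, world axes, zero at the start; "moment": the same for the moment, N m; "opening": finger opening in m; "gripper_force": force on a finger pad.
Only numpy, scipy, OpenCV 4.12 (cv2) and the standard library are available. Lean on these libraries where they do the work, as an engineer would, in place of code of your own. Each camera call takes 0.05 s, during which the arm holds its last target. There are 200 camera calls.

TASK

Get the little slide shuttle ready to leave its dock: lay the yellow separator sheet squarely on the white slide tray already on its deck, then stack the blue slide tray squarely on the sheet and let go of it. Then grip the black latch handle on the red coupler, pull it sideways against its spring (away from the closed side of the coupler) to its stop, lift the tongue until the coupler is about 60 mm up off its ball, and finish still holding it raised. Do not disturb the grey tray or the red-capped jar.

Things in the scene. Friction and masses are not known exactly. Their poses are not given: they have to be found in the camera images.
- shuttle: Low aluminium shuttle cart with black wheels, fixed on a dark steel dock plate (330 x 110 x 6 mm, reaching from x = -245 to +85 mm in this frame, y +-55). Origin: on the table under the middle of the deck. Deck 140 (x) x 100 (y) mm, top at z = 50 mm, with 5 mm high lips round the white tray. Its -x direction runs from the deck along the tongue to the ball. It does not move.
- tray_white: White slide tray, 100 (x) x 60 (y) x 14 mm (z), shallow, open on top with 5 mm rim walls and three glass slides; loose, but held by the deck's lips. Origin: centre of its underside. Lies on the deck with x along the shuttle's x.
- separator: Yellow rigid plastic separator sheet, 100 (x) x 60 (y) x 4 mm (z), 30 g, origin at the centre of its underside. At first it lies flat on a wooden block 24 mm high, 70 mm (x) by 36 mm (y), so that the sheet overhangs it all round.
- tray_blue: Blue slide tray, same make and size as the white one: 100 (x) x 60 (y) x 14 mm (z), about 120 g, origin at the centre of its underside. Lies flat on the table; it may have changed places with the grey one.
- tray_grey: Grey slide tray of the same size, flat on the table, to be left alone. Origin: centre of its underside.
- tongue_lift (a joint): Hinge of the red tongue at the front of the shuttle, rad: 0 = down with the coupler on the ball, 0.9 = upper stop. It turns about the shuttle's +y axis through point tongue_hinge. It swings freely and falls back under its own weight (about 3 to 4 N at the coupler) when let go.
- tongue_hinge (a point): Point on the tongue's hinge axis (which runs along the shuttle's y), 82 mm from the deck's middle towards the ball and 62 mm above the table.
- ball (a point): Centre of the 25 mm steel hitch ball on its post, on the dock plate, 128 mm (horizontally) from the hinge and 52 mm above the table. Fixed.
- tongue: Red tongue with the coupler head, carrying the latch; 0.4 kg. Origin on the hinge axis (as point tongue_hinge); axes as the shuttle's when down, -x runs along the tongue. Bar 22 mm wide, 16 high; head 50 (x) x 40 (y) mm, centred 128 mm from the hinge over the ball, top 15.5 mm above the bar's centre line (77.5 above the table when down). The head's closed side is -y; the steel latch strap is on +y.
- latch (a joint): Spring latch sliding across the coupler, m: 0 = home, its steel jaw hooked under the ball so that the tongue cannot lift; positive = pulled along the tongue's +y, 0.014 = stop. The jaw is clear of the ball from 0.008. The spring pulls back with 3.5 N at home, 8.4 N at the stop.
- latch_grip (a point): Grip point in the middle of the black latch handle with a yellow band, an upright block 30 mm (x) by 14 mm (y), rising from 80 to 126 mm above the table when the tongue is down; this point lies at 106 mm, 44 mm above the tongue's centre line, and moves with the latch. Axes as the tongue's.
- jar: Clear jar with red cap, 54 mm across, 65 mm tall, bystander. Origin: centre of its underside.
Things that resemble listed ones, but are neither listed nor needed, are in the scene too. What is shaped like the tray_white but orange is not meant.

How it is judged:
On the way, in this order (a step that is already met when the one before it is completed fails the run):
1. the yellow sheet lies squarely on the white tray, let go (horizontal distance between separator and tray_white below 0.012 m and angle between the x axis of separator and the x axis of tray_white, either way round below 0.2 rad and z of separator in the frame of tray_white between 0.012 and 0.017 m and angle between separator's own z axis and vertical below 0.06 rad and contact force between the fingers and separator below 0.1 N and linear speed of separator below 0.02 m/s and distance of tray_white from where it was at the start of the episode below 0.015 m), for 0.2 s.
2. the blue tray lies squarely on the sheet, let go, the coupler still down on its ball (horizontal distance between separator and tray_white below 0.012 m and angle between the x axis of separator and the x axis of tray_white, either way round below 0.2 rad and z of separator in the frame of tray_white between 0.012 and 0.017 m and angle between each of separator, tray_blue's own z axis and vertical below 0.06 rad and horizontal distance between tray_blue and separator below 0.012 m and angle between the x axis of tray_blue and the x axis of separator, either way round below 0.2 rad and z of tray_blue in the frame of separator between 0.0025 and 0.007 m and contact force between the fingers and tray_blue below 0.1 N and linear speed of tray_blue below 0.02 m/s and value of joint tongue_lift below 0.04 rad and distance of tray_white from where it was at the start of the episode below 0.015 m), for 0.2 s.
3. the latch is pulled clear of the ball with the tongue still down (value of joint latch above 0.008 m and value of joint tongue_lift below 0.1 rad and contact force between the fingers and tongue above 1 N), for 0.05 s.
4. the tongue is held raised (value of joint tongue_lift above 0.35 rad and contact force between the fingers and tongue above 1 N), for 0.2 s.
At the end, for the whole second after the job is handed in: The tongue is still, above 0.35 rad (coupler 44 mm up or more), carried by the fingers alone; sheet on white tray and blue tray on sheet, each within 12 mm and 0.2 rad of the one below, flat, at rest, untouched; white tray within 15 mm of its start (all of step 1 and all of step 4 and horizontal distance between tray_blue and separator below 0.012 m and angle between the x axis of tray_blue and the x axis of separator, either way round below 0.2 rad and z of tray_blue in the frame of separator between 0.0025 and 0.007 m and angle between tray_blue's own z axis and vertical below 0.06 rad and velocity of joint tongue_lift between -0.05 and 0.05 rad/s and linear speed of tray_blue below 0.02 m/s and contact force between each of the fingers, tongue and tray_blue below 0.1 N and contact force between tongue and tray_white below 0.1 N and contact force between tongue and separator below 0.1 N and contact force between tongue and tray_grey below 0.1 N and contact force between tongue and jar below 0.1 N); the arm keeps its last pose, push and grip.
It fails at once if the grey tray is disturbed (moved more than 30 mm) (distance of tray_grey from where it was at the start of the episode above 0.03 m).
It fails at once if the red-capped jar is disturbed (moved more than 30 mm) (distance of jar from where it was at the start of the episode above 0.03 m).
It also fails if it takes over 70 s, if anything falls off the work surface, if the arm or the gripper's body presses on something with over 40 N, if the wrist force passes 120 N, or if a joint passes its speed limit or range.

## Working session

There is one attempt and no reset: what is moved stays moved. The work goes in short steps, Python scripts to look and compute and a tool call to move; the robot and the scene stay as the last step left them, time stands still between calls to the robot, and variables do not carry over. Pictures are saved under pics/ and viewed, at most 13 in all, crops included, and the job is handed in when it is done.

Besides the shell and the picture viewer there is one more tool, called after "Emit:" by a JSON object that holds its "op" and its "data", one argument or row to a line. servo_tool: Moves the arm, as the interface text tells. Its arguments: {"type":"object","properties":{"rows":{"type":"string"},"newtons":{"type":"number"}},"required":["rows"]}

```bash
mkdir -p pics
cat > h.py <<'E'
import numpy as np,cv2
from rig import ctrl
from scipy.spatial.transform import Rotation as R
def grab(n):
    P=ctrl.camera_params(n); im,d=ctrl.grab_frame(n); return im,d,P
def pts(d,P):
    v,u=np.mgrid[0:420,0:560]; x=(u-P['cx'])/P['fx']*d; y=(v-P['cy'])/P['fy']*d
    T=np.array(P['cam_to_world']); c=np.stack([x,-y,-d],-1); return c@T[:3,:3].T+T[:3,3]
def ray(uv,P,z):
    T=np.array(P['cam_to_world']); uv=np.atleast_2d(uv).astype(float)
    c=np.stack([(uv[:,0]-P['cx'])/P['fx'],-(uv[:,1]-P['cy'])/P['fy'],-np.ones(len(uv))],-1)@T[:3,:3].T
    return T[:3,3]+c*((z-T[2,3])/c[:,2:])
E
python3 - <<'E'
from h import *
s=ctrl.read_state(); print({k:np.round(v,3) for k,v in s.items()},ctrl.grasp_offset)
for n in('top','scene'):
    im,d,P=grab(n); cv2.imwrite(f'pics/{n}0.png',im); np.savez(n+'0',im=im,d=d)
    print(n,{k:np.round(v,3) for k,v in P.items()},d.min(),d.max())
E
```

```text
{'time': np.float64(0.0), 'joint_pos': array([ 1.246,  0.351,  1.652,  0.   ,  1.139, -0.085]), 'joint_velocities': array([-0.001,  0.001, -0.001, -0.001,  0.002,  0.001]), 'joint_efforts': array([-4.0000e-03, -4.9733e+01, -2.8525e+01,  7.0000e-02,  2.6000e-02,
       -0.0000e+00]), 'ee_pos': array([0.131, 0.534, 0.218]), 'tool_rot': array([ 0.12 ,  0.993, -0.001, -0.   ]), 'wrist_force': array([-0.299, -0.64 , -0.399]), 'moment': array([ 0.02 ,  0.011, -0.025]), 'gripper_force': np.float64(0.0), 'opening': np.float64(0.093)} 0.0188
top {'fx': np.float64(460.741), 'fy': np.float64(460.741), 'cx': np.float64(277.202), 'cy': np.float64(207.744), 'cam_to_world': array([[ 4.500e-02,  9.760e-01, -2.130e-01,  2.500e-01],
       [-9.990e-01,  4.300e-02, -1.500e-02,  1.000e-03],
       [-5.000e-03,  2.130e-01,  9.770e-01,  1.267e+00],
       [ 0.000e+00,  0.000e+00,  0.000e+00,  1.000e+00]])} 0.0 2.3171165
scene {'fx': np.float64(468.534), 'fy': np.float64(468.534), 'cx': np.float64(276.977), 'cy': np.float64(208.839), 'cam_to_world': array([[-0.275, -0.68 ,  0.68 ,  1.239],
       [ 0.961, -0.184,  0.205,  0.229],
       [-0.014,  0.71 ,  0.704,  0.847],
       [ 0.   ,  0.   ,  0.   ,  1.   ]])} 0.0 3.6174662
```

View pics/top0.png

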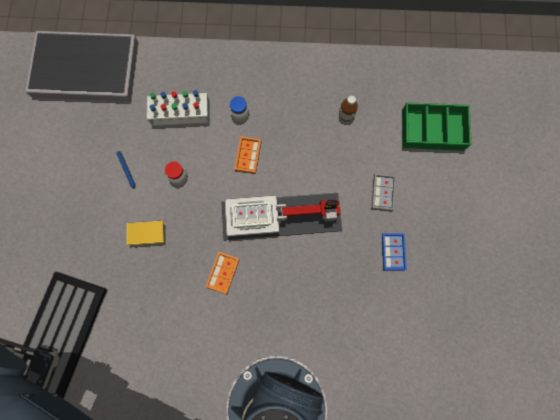

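View pics/scene0.png

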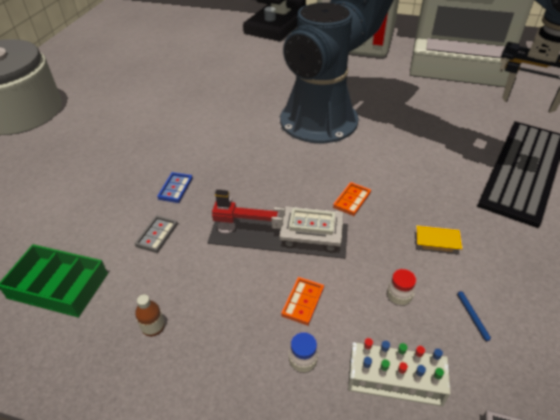

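The top view shows the yellow sheet at (145,233), the deck with the white tray at (252,216), and the tongue running right to the coupler and handle at (330,208). The blue tray is at (394,252), the grey at (383,193) and the jar at (175,173). The scene view agrees.

```bash
cat > m.py <<'E'
from h import *
def rect(mask,P,z,name):
    cs,_=cv2.findContours(mask.astype(np.uint8),0,1); c=max(cs,key=cv2.contourArea)[:,0]
    w=ray(c,P,z)[:,:2]; (cx,cy),(a,b),t=cv2.minAreaRect((w*1000).astype(np.float32))
    if b>a: a,b,t=b,a,t+90
    print(name,'c',np.round([cx,cy],1),'size',np.round([a,b],1),'long axis deg',round((t+90)%180-90,1)); return c
E
python3 - <<'E'
from m import *
for n in('top','scene'):
    f=np.load(n+'0.npz'); im,d=f['im'],f['d']; P=ctrl.camera_params(n); X=pts(d,P); Z=X[...,2]
    hsv=cv2.cvtColor(im,cv2.COLOR_BGR2HSV); H,S,V=cv2.split(hsv)
    box={'top':{'y':(120,215,170,250),'b':(375,230,412,275),'w':(220,190,285,245),'r':(283,195,345,225),'g':(365,170,400,215)},
     'scene':{'y':(405,220,475,255),'b':(150,165,200,205),'w':(275,200,350,250),'r':(205,185,283,235),'g':(130,210,185,255)}}[n]
    def B(k):
        m=np.zeros((420,560),bool);a,b,c,e=box[k];m[b:e,a:c]=1;return m
    my=B('y')&(H>18)&(H<32)&(S>150); print(n,'z yellow',np.median(Z[my])); rect(my,P,.028,'yellow')
    mb=B('b')&(Z>.005); print(np.percentile(Z[mb],[50,95])); rect(B('b')&(H>100)&(H<125)&(S>120),P,.012,'blue'); rect(mb,P,.012,'blueZ')
    rect(B('g')&(Z>.006),P,.012,'greyZ')
    mw=B('w')&(Z>.0575); rect(mw,P,.064,'whiteZ'); rect(B('w')&(Z>.03),P,.05,'deckZ')
    mr=B('r')&((H<8)|(H>172))&(S>150); print('red z',np.percentile(Z[mr],[10,50,90]))
    hd=B('r')&(Z>.085); print('handle',hd.sum(),np.percentile(Z[hd],[50,95]),X[hd].mean(0))
    t=B('r')&(Z>.115);print('handle top',t.sum(),X[t].mean(0)); rect(t,P,.126,'handletop')
    bar=mr&(Z>.06)&(Z<.075); q=X[bar][:,:2]; l=cv2.fitLine(q.astype(np.float32),2,0,.01,.01).ravel(); print('bar',l,np.degrees(np.arctan2(l[1],l[0])))
    a,b,c,e=box['w']; a2,b2,c2,e2=box['r']
    cr=im[min(b,b2)-10:max(e,e2)+10,min(a,a2)-10:max(c,c2)+10]; cv2.imwrite(f'pics/{n}crop.png',cv2.resize(cr,None,fx=5,fy=5,interpolation=2)[:600,:800])
E
```

```text
top z yellow 0.02789870714124909
yellow c [435.2 376.2] size [97.9 59.2] long axis deg -83.3
[0.00930856 0.01720577]
blue c [ 417.  -303.2] size [98.5 61. ] long axis deg 2.5
blueZ c [ 414.8 -303.2] size [104.1  65.5] long axis deg 3.7
greyZ c [ 585.1 -277.2] size [105.2  62.5] long axis deg -5.1
whiteZ c [494.5  87.3] size [100.3  65.8] long axis deg -83.6
deckZ c [492.4  76.9] size [159.2 103. ] long axis deg -82.8
red z [0.06568001 0.07085439 0.07791719]
handle 120 [0.12339591 1.26714562] [ 0.49173797 -0.10898323  0.22152792]
handle top 86 [ 0.48346765 -0.10523124  0.27047061]
handletop c [ 517.  -120.7] size [30.5 15.6] long axis deg -87.5
bar [ 0.10866429 -0.9940785   0.5088251  -0.05130776] -83.76167
scene z yellow 0.028452031856232685
yellow c [440.1 378.1] size [101.9  65.4] long axis deg -83.8
[0.00895075 0.01579313]
blue c [ 422.4 -301.3] size [105.7  61.4] long axis deg 3.0
blueZ c [ 420.7 -302.7] size [110.   65.8] long axis deg 2.5
greyZ c [ 586.5 -275. ] size [106.5  68. ] long axis deg -5.0
whiteZ c [500.5  88.4] size [100.1  74.2] long axis deg -83.0
deckZ c [503.2  77.5] size [162.2 115.3] long axis deg -82.8
red z [0.05865604 0.06961509 0.07778728]
handle 234 [0.11267608 0.12946838] [ 0.55833538 -0.1020199   0.14491829]
handle top 109 [ 0.59555532 -0.08354175  0.19617359]
handletop c [ 526.7 -117.4] size [32.8 24.2] long axis deg -86.6
bar [ 0.25620693 -0.96662194  0.52112156 -0.06307633] -75.154884
```

Emit:
{"op": "servo_tool", "data": {
  "rows": "1 0 0 0 0.145;1 0 0 0 0.145;1 0 0 0 0.145;1 0 0 0 0.145;1 0 0 0 0.145;1 0 0 0 0.145;1 0 0 0 0.145;1 0 0 0 0.145",
  "newtons": 20
}}

```text
time: 0.9
ee_pos: [0.1305, 0.5341, 0.2183]
tool_rot: [0.646, 0.763, -0.0, 0.0]
wrist_force: [0.9, 0.2, -1.5]
opening: 0.0934
gripper_force: 0.0
```

```bash
cat > go.py <<'E'
import sys
from h import *
def go(x,y,z,ydeg):
    s=ctrl.read_state(); M=R.from_quat(s['tool_rot']).as_matrix()
    yw=np.degrees(np.arctan2(M[1,1],M[0,1])); t=-(ydeg-yw); t=(t+90)%180-90
    d=M.T@(np.array([x,y,z])-s['ee_pos'])
    print('t',round(float(s['time']),2),'ee',np.round(s['ee_pos'],4),'yaw y',round(yw,2),'tilt',round(np.degrees(np.arccos(-M[2,2])),2),'F',np.round(s['wrist_force'],1),'op',s['opening'],'gf',s['gripper_force'])
    print('shift tool',np.round(d,4),'turn',round(np.radians(t),4),'j',np.round(s['joint_pos'],2))
if __name__=='__main__': go(*map(float,sys.argv[1:5]))
E
python3 go.py .4375 .377 .12 6.5
```

```text
t 0.9 ee [0.1305 0.5341 0.2183] yaw y 9.45 tilt 0.04 F [ 0.9  0.2 -1.5] op 0.09335945433161069 gf 0.0
shift tool [-0.2053  0.277   0.0983] turn 0.0516 j [1.25 0.35 1.65 0.   1.14 1.08]
```

Emit:
{"op": "servo_tool", "data": {
  "rows": "1 -0.0255 0.0345 0.0122 0;1 -0.0255 0.0345 0.0122 0;1 -0.0255 0.0345 0.0122 0;1 -0.0255 0.0345 0.0122 0;1 -0.0255 0.0345 0.0122 0;1 -0.0255 0.0345 0.0122 0;1 -0.0255 0.0345 0.0122 0;1 -0.0255 0.0345 0.0122 0.05"
}}

```text
time: 1.7
ee_pos: [0.4386, 0.379, 0.1203]
tool_rot: [0.663, 0.748, -0.0, -0.0]
wrist_force: [-1.3, -0.0, 0.1]
opening: 0.0929
gripper_force: 0.0
```

```bash
python3 go.py .4375 .377 .022 6.5
python3 - <<'E'
from h import *
im,d,P=grab('wrist'); cv2.imwrite('pics/w1.png',im); print({k:np.round(v,3) for k,v in P.items()})
E
```

```text
t 1.7 ee [0.4386 0.379  0.1203] yaw y 6.91 tilt 0.03 F [-1.3 -0.   0.1] op 0.09290015613186156 gf 0.0
shift tool [-0.0019 -0.0013  0.0983] turn 0.0072 j [0.63 0.52 1.66 0.   0.96 0.51]
{'fx': np.float64(325.192), 'fy': np.float64(325.192), 'cx': np.float64(283.699), 'cy': np.float64(210.213), 'cam_to_world': array([[ 0.993, -0.117, -0.031,  0.43 ],
       [ 0.121,  0.958,  0.26 ,  0.452],
       [-0.001, -0.262,  0.965,  0.286],
       [ 0.   ,  0.   ,  0.   ,  1.   ]])}
```

View pics/w1.png

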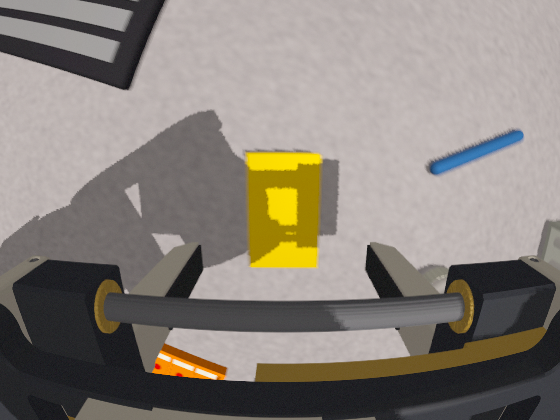

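The sheet is central between the fingers, corners near (247,152), (322,152), (318,268) and (250,268). I'll cast those pixels through the fisheye model to check against the fixed cameras.

```bash
cat >> h.py <<'E'
def fray(uv,P,z):
    uv=np.atleast_2d(uv).astype(float)-[P['cx'],P['cy']]; r=np.hypot(*uv.T); t=r/P['fx']; s=np.sin(t)/np.maximum(r,1e-9)
    T=np.array(P['cam_to_world']); c=np.stack([uv[:,0]*s,-uv[:,1]*s,-np.cos(t)],-1)@T[:3,:3].T
    return T[:3,3]+c*((z-T[2,3])/c[:,2:])
def frect(mask,P,z,name):
    cs,_=cv2.findContours(mask.astype(np.uint8),0,1); c=max(cs,key=cv2.contourArea)[:,0]
    (cx,cy),(a,b),t=cv2.minAreaRect((fray(c,P,z)[:,:2]*1000).astype(np.float32))
    if b>a: a,b,t=b,a,t+90
    print(name,'c',np.round([cx,cy],1),'size',np.round([a,b],1),'long deg',round((t+90)%180-90,1))
E
python3 - <<'E'
from h import *
P=ctrl.camera_params('wrist'); im=cv2.imread('pics/w1.png'); H,S,V=cv2.split(cv2.cvtColor(im,cv2.COLOR_BGR2HSV))
m=(H>20)&(H<32)&(S>200)&(V>80); m[280:]=0; m[:140]=0; frect(m,P,.028,'yellow')
E
```

```text
yellow c [442.2 377.6] size [97.2 58. ] long deg -83.5
```

Emit:
{"op": "servo_tool", "data": {
  "rows": "1 -0.0015 0.0012 0.02 0.007;1 0 0 0.02 0;1 0 0 0.02 0;1 0 0 0.02 0;1 0 0 0.0125 0;1 0 0 0.005 0;0.5 0 0 0 0;0.5 0 0 0 0",
  "newtons": 15
}}

```text
time: 2.55
ee_pos: [0.439, 0.3792, 0.0242]
tool_rot: [0.666, 0.746, 0.0, 0.0]
wrist_force: [0.1, -0.2, -0.6]
opening: 0.0815
gripper_force: 0.0
```

Emit:
{"op": "servo_tool", "data": {
  "rows": "0.3 0 0 0 0;0.3 0 0 0 0;0.3 0 0 0 0;0.3 0 0 0 0;0.3 0 0 0 0",
  "newtons": 15
}}

```text
time: 3.05
ee_pos: [0.4388, 0.379, 0.024]
tool_rot: [0.666, 0.746, 0.0, 0.0]
wrist_force: [-1.4, -1.3, 5.3]
opening: 0.0595
gripper_force: 15.0
```

```bash
python3 go.py .440 .377 .022 6.5
```

```text
t 3.05 ee [0.4388 0.379  0.024 ] yaw y 6.53 tilt 0.03 F [-1.4 -1.3  5.3] op 0.05950975691363865 gf 15.000636577606201
shift tool [-0.0021  0.0009  0.002 ] turn 0.0006 j [ 0.63  0.66  1.7  -0.    0.78  0.52]
```

Emit:
{"op": "servo_tool", "data": {
  "rows": "0.3 0 0 -0.005 0;0.3 0 0 -0.02 0;0.3 0 0 -0.025 0;0.3 0 0 -0.03 0;0.3 0 0 -0.03 0;0.3 0 0 0 0"
}}

```text
time: 3.65
ee_pos: [0.4402, 0.38, 0.1375]
tool_rot: [0.666, 0.746, 0.003, 0.001]
wrist_force: [-0.3, -0.7, 0.2]
opening: 0.0595
gripper_force: 15.0
```

```bash
python3 - <<'E'
from h import *
s=ctrl.read_state(); im,d,P=grab('wrist'); cv2.imwrite('pics/w2.png',im)
H,S,V=cv2.split(cv2.cvtColor(im,cv2.COLOR_BGR2HSV)); m=(H>20)&(H<32)&(S>200)&(V>80); m[:,:180]=0;m[:,400:]=0;m[:120]=0;m[330:]=0
print(s['ee_pos'],s['opening']); frect(m,P,s['ee_pos'][2]+.004,'y')
E
python3 go.py .4975 .088 .13 6.6
```

```text
[0.44018529 0.38000517 0.13747793] 0.05946328265844703
y c [438.6 393.4] size [76.  59.8] long deg -83.5
t 3.7 ee [0.4393 0.3793 0.1352] yaw y 6.53 tilt 0.19 F [-0.4  0.7 -0.6] op 0.05961628137251144 gf 14.999973624944687
shift tool [-0.2961  0.0246  0.0048] turn -0.0012 j [ 0.63  0.5   1.65 -0.    0.99  0.52]
```

View pics/w2.png

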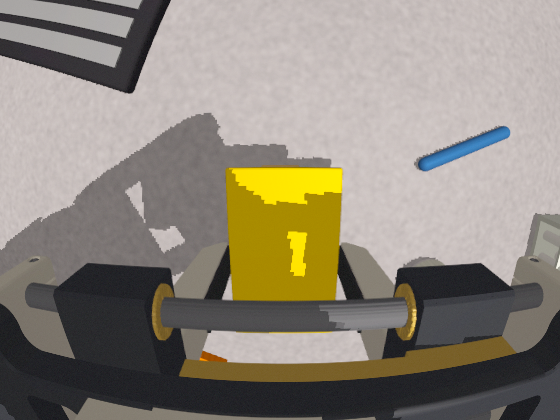

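The sheet is held flat and square between the fingers, its far edge at row 168. I'll carry it above the white tray.

Emit:
{"op": "servo_tool", "data": {
  "rows": "0.3 -0.037 0.0031 0 0;0.3 -0.037 0.0031 0 0;0.3 -0.037 0.0031 0 0;0.3 -0.037 0.0031 0 0;0.3 -0.037 0.0031 0 0;0.3 -0.037 0.0031 0 0;0.3 -0.037 0.0031 0 0;0.3 -0.036 0.0031 0 0"
}}

```text
time: 4.5
ee_pos: [0.4963, 0.087, 0.1324]
tool_rot: [0.666, 0.746, -0.001, -0.001]
wrist_force: [0.1, -0.5, -0.2]
opening: 0.0595
gripper_force: 15.0
```

Emit:
{"op": "servo_tool", "data": {
  "rows": "0.3 0 0 0.02 0;0.3 0 0 0.02 0;0.3 0 0 0 0;0.3 0 0 0 0"
}}

```text
time: 4.9
ee_pos: [0.4964, 0.0886, 0.0931]
tool_rot: [0.666, 0.746, -0.001, -0.001]
wrist_force: [0.8, -0.5, -0.2]
opening: 0.0593
gripper_force: 15.0
```

```bash
python3 - <<'E'
from h import *
import m
ctrl.read_state(); im,d,P=grab('top'); cv2.imwrite('pics/t2.png',cv2.resize(im[170:260,190:360],None,fx=4,fy=4))
im,d,P=grab('scene');cv2.imwrite('pics/s2.png',cv2.resize(im[150:260,190:370],None,fx=4,fy=4))
a=cv2.imread('pics/t2.png');b=cv2.imread('pics/s2.png');c=np.zeros((800,720,3),np.uint8)
c[:360,:680]=a;c[360:,:720]=b; cv2.imwrite('pics/p2.png',cv2.resize(c,(540,600)))
E
python3 go.py .498 .089 .068 6.6
```

```text
t 5.0 ee [0.4971 0.0888 0.0941] yaw y 6.56 tilt 0.04 F [0.3 0.8 0.1] op 0.05958831608293999 gf 14.999987035989761
shift tool [0.0001 0.0009 0.0261] turn -0.0008 j [ 0.08  0.44  1.87 -0.    0.82 -0.03]
```

View pics/p2.png

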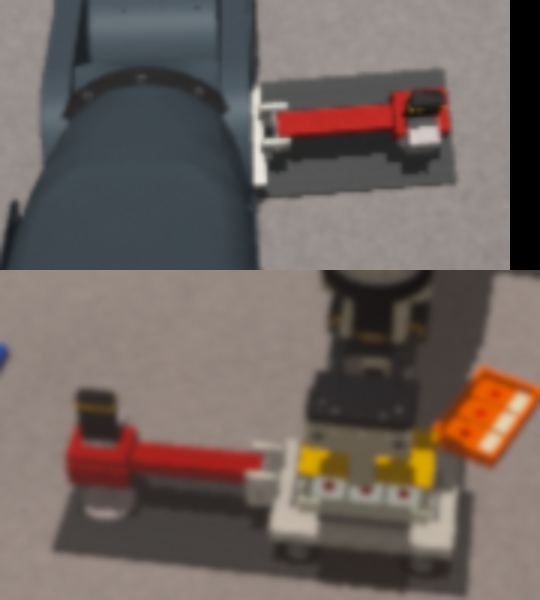

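The sheet hangs squarely above the white tray in the scene crop (sheet about (365,465), tray about (365,490)). Lowering it onto the tray now and letting go.

Emit:
{"op": "servo_tool", "data": {
  "rows": "0.3 0 0.001 0.015 0;0.3 0 0 0.01 0;0.3 0 0 0.0035 0;0.3 0 0 0 0;0.3 0 0 0 0"
}}

```text
time: 5.5
ee_pos: [0.498, 0.0888, 0.0654]
tool_rot: [0.666, 0.746, 0.0, 0.0]
wrist_force: [-0.2, -0.4, 0.1]
opening: 0.0597
gripper_force: 15.0
```

Emit:
{"op": "servo_tool", "data": {
  "rows": "0.8 0 0 0 0;0.8 0 0 0 0;0.8 0 0 0 0;0.8 0 0 -0.01 0;0.8 0 0 -0.03 0;1 0 0 -0.04 0;1 0 0 -0.04 0"
}}

```text
time: 6.2
ee_pos: [0.4975, 0.0887, 0.1871]
tool_rot: [0.666, 0.746, -0.0, -0.0]
wrist_force: [1.1, -0.5, 0.2]
opening: 0.086
gripper_force: 0.0
```

```bash
python3 - <<'E'
from m import *
ctrl.read_state(); im,d,P=grab('wrist'); cv2.imwrite('pics/w3.png',im)
im,d,P=grab('scene'); X=pts(d,P); H,S,V=cv2.split(cv2.cvtColor(im,cv2.COLOR_BGR2HSV)); cv2.imwrite('pics/s3.png',cv2.resize(im[150:260,190:370],None,fx=4,fy=4))
k=(H>20)&(H<32)&(S>150); k[:,:270]=0;k[:,360:]=0;k[:190]=0;k[250:]=0; print(k.sum(),np.percentile(X[k][:,2],[5,50,95])); rect(k,P,.068,'y')
E
python3 go.py .4195 -.3023 .12 93
```

```text
782 [0.06583267 0.06848653 0.07079745]
y c [499.7  88.9] size [100.3  62. ] long axis deg -83.0
t 6.3 ee [0.5002 0.089  0.1906] yaw y 6.53 tilt 0.51 F [ 0.8  0.2 -0.1] op 0.09157106165012244 gf 0.0
shift tool [-0.3795 -0.1253  0.0695] turn -1.5091 j [ 0.08  0.3   1.79  0.    1.03 -0.03]
```

View pics/w3.png

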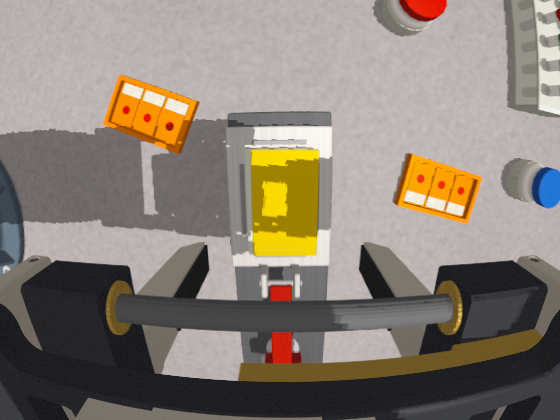

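The sheet lies square within the deck lips, spanning (250,150) to (320,255), and measures within 1 mm of the white tray. Next is the blue tray.

Emit:
{"op": "servo_tool", "data": {
  "rows": "1 0 0 0 0.145;1 0 0 0 0.145;1 0 0 0 0.145;1 0 0 0 0.145;1 0 0 0 0.145;1 0 0 0 0.145;1 0 0 0 0.145;1 0 0 0 0.145"
}}

```text
time: 7.1
ee_pos: [0.4976, 0.0887, 0.1849]
tool_rot: [0.967, 0.257, -0.0, -0.0]
wrist_force: [0.6, 0.5, -0.4]
opening: 0.0928
gripper_force: 0.0
```

Emit:
{"op": "servo_tool", "data": {
  "rows": "1 0 0 0 0.145;1 0 0 0 0.145;1 0 0 0 0.145;1 0 0 0 0.03;1 0 0 0 0"
}}

```text
time: 7.6
ee_pos: [0.4976, 0.0887, 0.1849]
tool_rot: [1.0, 0.03, -0.0, 0.0]
wrist_force: [0.0, 0.4, -0.2]
opening: 0.093
gripper_force: 0.0
```

```bash
python3 go.py .4195 -.3023 .15 -87
```

```text
t 7.6 ee [0.4976 0.0887 0.1849] yaw y -86.59 tilt 0.03 F [ 0.   0.4 -0.2] op 0.09298287141034155 gf 0.0
shift tool [-0.1012  0.3856  0.035 ] turn 0.0072 j [ 0.08  0.31  1.8  -0.    1.03  1.6 ]
```

Emit:
{"op": "servo_tool", "data": {
  "rows": "1 -0.01 0.038 0 0;1 -0.01 0.038 0 0;1 -0.01 0.038 0 0;1 -0.01 0.038 0 0;1 -0.01 0.038 0 0;1 -0.01 0.038 0 0;1 -0.01 0.038 0 0;1 -0.01 0.038 0 0"
}}

```text
time: 8.4
ee_pos: [0.4355, -0.221, 0.1851]
tool_rot: [1.0, 0.031, 0.0, -0.0]
wrist_force: [0.7, -0.0, 0.2]
opening: 0.093
gripper_force: 0.0
```

Emit:
{"op": "servo_tool", "data": {
  "rows": "1 -0.01 0.038 0.01 0;1 -0.01 0.038 0.02 0.007;1 0 0 0 0;1 0 0 0 0"
}}

```text
time: 8.8
ee_pos: [0.4202, -0.2967, 0.1546]
tool_rot: [1.0, 0.026, -0.0, -0.0]
wrist_force: [-0.3, 0.4, -0.5]
opening: 0.0925
gripper_force: 0.0
```

```bash
python3 go.py .4195 -.3023 .005 -87
python3 - <<'E'
from h import *
im,d,P=grab('wrist'); cv2.imwrite('pics/w4.png',im); H,S,V=cv2.split(cv2.cvtColor(im,cv2.COLOR_BGR2HSV))
m=(H>100)&(H<128)&(S>130)&(V>60); m[300:]=0; frect(m,P,.013,'blue')
E
```

```text
t 8.8 ee [ 0.4202 -0.2967  0.1546] yaw y -87.0 tilt 0.08 F [-0.3  0.4 -0.5] op 0.0924643796005588 gf 0.0
shift tool [-0.0009  0.0057  0.1496] turn -0.0 j [-0.71  0.37  1.81  0.    0.97  0.81]
blue c [ 417.8 -301.9] size [99.5 59.8] long deg 2.8
```

View pics/w4.png

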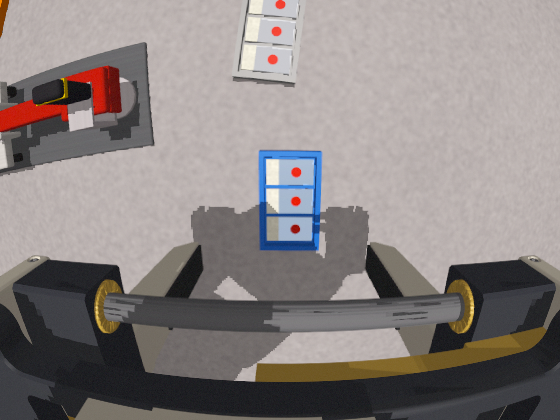

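The blue tray is between the fingers at (290,200), 59.8 mm wide as it should be, and the grey tray at (270,40) is clear.

Emit:
{"op": "servo_tool", "data": {
  "rows": "1 -0.0015 0.0055 0.03 0;1 0 0 0.035 0;1 0 0 0.035 0;1 0 0 0.025 0;1 0 0 0.015 0;1 0 0 0.007 0;1 0 0 0 0;0.5 0 0 0 0"
}}

```text
time: 9.65
ee_pos: [0.4202, -0.3021, 0.009]
tool_rot: [1.0, 0.027, 0.0, 0.0]
wrist_force: [-0.1, -1.3, -0.4]
opening: 0.0887
gripper_force: 0.0
```

Emit:
{"op": "servo_tool", "data": {
  "rows": "0.4 0 0 0 0;0.3 0 0 0 0;0.3 0 0 0 0;0.3 0 0 0 0;0.3 0 0 0 0;0.3 0 0 0 0",
  "newtons": 25
}}

```text
time: 10.25
ee_pos: [0.4196, -0.3023, 0.0083]
tool_rot: [1.0, 0.026, 0.0, 0.0]
wrist_force: [-0.5, -0.0, 4.8]
opening: 0.06
gripper_force: 25.0
```

```bash
python3 go.py .4188 -.302 .006 -87
```

```text
t 10.25 ee [ 0.4196 -0.3023  0.0083] yaw y -86.98 tilt 0.02 F [-0.5 -0.   4.8] op 0.06004509831750642 gf 24.997595250606537
shift tool [-0.0008 -0.0003  0.0023] turn 0.0004 j [-0.71  0.61  1.87 -0.    0.66  0.8 ]
```

Emit:
{"op": "servo_tool", "data": {
  "rows": "0.3 0 0 -0.005 0;0.3 0 0 -0.02 0;0.3 0 0 -0.035 0;0.3 0 0 -0.04 0;0.3 0 0 -0.04 0;0.3 0 0 -0.04 0;0.3 0 0 -0.02 0;0.3 0 0 0 0"
}}

```text
time: 11.05
ee_pos: [0.4204, -0.3029, 0.2108]
tool_rot: [1.0, 0.026, 0.002, 0.002]
wrist_force: [-0.3, 0.1, -1.4]
opening: 0.0592
gripper_force: 25.0
```

Emit:
{"op": "servo_tool", "data": {
  "rows": "0.3 0 0 0 -0.14;0.3 0 0 0 -0.14;0.3 0 0 0 -0.14;0.3 0 0 0 -0.14;0.3 0 0 0 -0.14;0.3 0 0 0 -0.14;0.3 0 0 0 -0.14;0.3 0 0 0 -0.14"
}}

```text
time: 11.85
ee_pos: [0.4189, -0.3017, 0.2063]
tool_rot: [0.831, 0.556, -0.0, -0.001]
wrist_force: [-0.5, 0.4, -1.5]
opening: 0.0593
gripper_force: 25.0
```

Emit:
{"op": "servo_tool", "data": {
  "rows": "0.3 0 0 0 -0.14;0.3 0 0 0 -0.14;0.3 0 0 0 -0.14;0.3 0 0 0 -0.09;0.3 0 0 0 0;0.3 0 0 0 0"
}}

```text
time: 12.45
ee_pos: [0.4192, -0.3019, 0.207]
tool_rot: [0.667, 0.745, -0.0, -0.001]
wrist_force: [-0.3, -0.3, -0.9]
opening: 0.0594
gripper_force: 25.0
```

```bash
python3 go.py .498 .0895 .2 6.6
```

```text
t 12.45 ee [ 0.4192 -0.3019  0.207 ] yaw y 6.26 tilt 0.09 F [-0.3 -0.3 -0.9] op 0.059380909337150845 gf 24.994710981845856
shift tool [0.3804 0.121  0.0073] turn -0.0059 j [-0.71  0.3   1.75 -0.    1.09 -0.82]
```

Emit:
{"op": "servo_tool", "data": {
  "rows": "0.3 0.02 0.006 0 0;0.3 0.038 0.0121 0 0;0.3 0.038 0.0121 0 0;0.3 0.038 0.0121 0 0;0.3 0.038 0.0121 0 0;0.3 0.038 0.0121 0 0;0.3 0.038 0.0121 0 0;0.3 0.038 0.0121 0 0"
}}

```text
time: 13.25
ee_pos: [0.4776, -0.0062, 0.2077]
tool_rot: [0.667, 0.745, -0.0, -0.0]
wrist_force: [0.6, -0.7, -3.1]
opening: 0.0595
gripper_force: 25.0
```

Emit:
{"op": "servo_tool", "data": {
  "rows": "0.3 0.038 0.0121 0 0;0.3 0.038 0.0121 0 0;0.3 0.0184 0.0062 0.02 -0.006;0.3 0 0 0.04 0;0.3 0 0 0.02 0;0.3 0 0 0 0;0.3 0 0 0 0"
}}

```text
time: 13.95
ee_pos: [0.4975, 0.0893, 0.1284]
tool_rot: [0.665, 0.747, -0.0, -0.0]
wrist_force: [-0.1, 0.2, -1.5]
opening: 0.0601
gripper_force: 25.0
```

```bash
python3 go.py .498 .0895 .0775 6.6
python3 - <<'E'
from h import *
s=ctrl.read_state(); im,d,P=grab('wrist'); cv2.imwrite('pics/w5.png',im); H,S,V=cv2.split(cv2.cvtColor(im,cv2.COLOR_BGR2HSV))
b=(H>100)&(H<128)&(S>130)&(V>60); b[:,:200]=0;b[:,380:]=0;b[:120]=0;b[320:]=0; frect(b,P,s['ee_pos'][2]+.006,'blue')
E
```

```text
t 13.95 ee [0.4975 0.0893 0.1284] yaw y 6.68 tilt 0.01 F [-0.1  0.2 -1.5] op 0.060056094411220375 gf 24.994824528694153
shift tool [0.0001 0.0005 0.0509] turn 0.0014 j [ 0.09  0.39  1.85  0.    0.9  -0.03]
blue c [496.  102.5] size [73.8 59.9] long deg -83.7
```

View pics/w5.png

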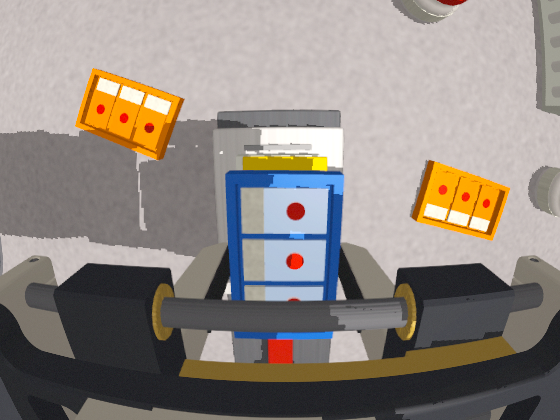

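The blue tray is held square above the yellow sheet, far edges at rows 172 and 157. Lowering and releasing.

Emit:
{"op": "servo_tool", "data": {
  "rows": "0.3 0 0.0005 0.02 0;0.3 0 0 0.015 0;0.3 0 0 0.01 0;0.3 0 0 0.004 0;0.3 0 0 0.002 0;0.3 0 0 0 0;0.3 0 0 0 0"
}}

```text
time: 14.7
ee_pos: [0.4982, 0.0895, 0.0776]
tool_rot: [0.664, 0.748, 0.0, 0.0]
wrist_force: [-0.4, 0.1, -1.7]
opening: 0.0594
gripper_force: 25.0
```

Emit:
{"op": "servo_tool", "data": {
  "rows": "0.8 0 0 0 0;0.8 0 0 0 0;0.8 0 0 0 0;0.8 0 0 -0.01 0;0.8 0 0 -0.03 0;1 0 0 -0.04 0;1 0 0 -0.04 0;1 0 0 0 0"
}}

```text
time: 15.5
ee_pos: [0.5002, 0.0897, 0.2026]
tool_rot: [0.664, 0.748, 0.003, 0.003]
wrist_force: [0.1, 0.1, -0.0]
opening: 0.0917
gripper_force: 0.0
```

```bash
python3 - <<'E'
from m import *
s=ctrl.read_state(); im,d,P=grab('wrist'); cv2.imwrite('pics/w6.png',im); H,S,V=cv2.split(cv2.cvtColor(im,cv2.COLOR_BGR2HSV))
b=(H>100)&(H<128)&(S>130)&(V>60); b[:,:200]=0;b[:,380:]=0;b[:120]=0;b[300:]=0; frect(b,P,.081,'blue')
im,d,P=grab('scene'); X=pts(d,P); H,S,V=cv2.split(cv2.cvtColor(im,cv2.COLOR_BGR2HSV)); cv2.imwrite('pics/s6.png',cv2.resize(im[160:260,190:370],None,fx=4,fy=4))
k=(H>100)&(H<125)&(S>120); k[:,:270]=0;k[:,360:]=0;k[:190]=0;k[250:]=0; print(k.sum(),np.percentile(X[k][:,2],[5,50,95])); rect(k,P,.081,'blue scene')
# handle: band of points by height in scene and top-down
Z=X[...,2]; h=(Z>.085)&(Z<.135)&(V<90); h[:,:205]=0;h[:,240:]=0;h[:180]=0;h[215:]=0; q=X[h]; print('handle scene',h.sum(),q.min(0),q.max(0)); t=h&(Z>.121); print('top',X[t].mean(0),t.sum())
E
python3 go.py .45 .09 .19 6.6
```

```text
blue c [498.2  88.2] size [100.8  59.4] long deg -83.4
336 [0.07272515 0.07975044 0.08375983]
blue scene c [502.7  87.7] size [97.4 68.2] long axis deg -83.2
handle scene 186 [ 0.51484223 -0.13139327  0.08508806] [ 0.53050793 -0.10431572  0.12814769]
top [ 0.5230489  -0.11789072  0.12495159] 53
t 15.6 ee [0.4981 0.0895 0.198 ] yaw y 6.76 tilt 0.11 F [-0.7 -0.6 -0.2] op 0.09278942995457191 gf 0.0
shift tool [ 0.0062 -0.0477  0.0079] turn 0.0028 j [ 0.09  0.29  1.79  0.    1.06 -0.03]
```

View pics/s6.png

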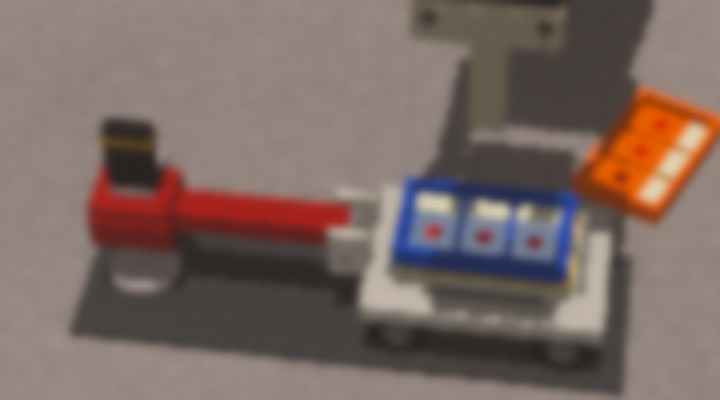

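The blue tray sits squarely on the stack. The black handle is at (128,150) in the crop, upright on the coupler head. I'll move above it and measure with the wrist camera.

```bash
python3 go.py .520 -.120 .2 6.6
```

```text
t 15.6 ee [0.4981 0.0895 0.198 ] yaw y 6.76 tilt 0.11 F [-0.7 -0.6 -0.2] op 0.09278942995457191 gf 0.0
shift tool [-0.2106 -0.0029 -0.002 ] turn 0.0028 j [ 0.09  0.29  1.79  0.    1.06 -0.03]
```

Emit:
{"op": "servo_tool", "data": {
  "rows": "1 -0.02 0 0 0.003;1 -0.035 -0.0005 0 0;1 -0.035 -0.0005 0 0;1 -0.035 -0.0005 0 0;1 -0.035 -0.0005 0 0;1 -0.035 -0.0005 0 0;1 -0.0156 -0.0005 0 0;1 0 0 0 0"
}}

```text
time: 16.4
ee_pos: [0.5186, -0.1212, 0.1959]
tool_rot: [0.666, 0.746, -0.0, -0.001]
wrist_force: [0.3, 0.4, 0.6]
opening: 0.0931
gripper_force: 0.0
```

```bash
python3 go.py .520 -.120 .0875 6.6
python3 - <<'E'
from h import *
s=ctrl.read_state(); im,d,P=grab('wrist'); cv2.imwrite('pics/w7.png',im); np.savez('w7',im=im,d=d,**P)
u,v=np.meshgrid(np.arange(560),np.arange(420)); uv=np.stack([u,v],-1).reshape(-1,2)
a=fray(uv,P,.126)[:,:2].reshape(420,560,2); V=im.max(-1)
q=(abs(a[...,0]-.52)<.035)&(abs(a[...,1]+.12)<.04)&(V<60); ys,xs=np.where(q); print(xs.min(),xs.max(),ys.min(),ys.max(),q.sum())
frect(q,P,.126,'handle dark')
E
```

```text
t 16.4 ee [ 0.5186 -0.1212  0.1959] yaw y 6.46 tilt 0.11 F [0.3 0.4 0.6] op 0.09309960721108076 gf 0.0
shift tool [0.001  0.0017 0.1084] turn -0.0024 j [-0.32  0.35  1.72 -0.    1.08 -0.43]
277 293 189 234 294
handle dark c [ 518.9 -116.9] size [28.4 12.2] long deg -83.0
```

View pics/w7.png

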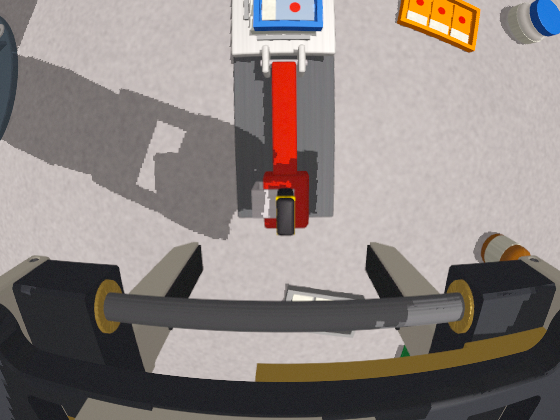

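The handle is the dark block at (285,213), between the fingers, on the coupler head. It measures (519, -117) mm, against (520, -120) from the other cameras.

Emit:
{"op": "servo_tool", "data": {
  "rows": "1 0.002 0.001 0.02 0;1 0 0 0.025 0;1 0 0 0.025 0;1 0 0 0.02 0;1 0 0 0.0115 0;1 0 0 0.005 0;0.5 0 0 0 0;0.4 0 0 0 0"
}}

```text
time: 17.25
ee_pos: [0.5203, -0.1179, 0.0913]
tool_rot: [0.665, 0.747, 0.0, 0.0]
wrist_force: [-0.6, 0.5, -0.9]
opening: 0.0813
gripper_force: 0.0
```

Emit:
{"op": "servo_tool", "data": {
  "rows": "0.2 0 0 0 0;0 0 0 0 0;0 0 0 0 0;0 0 0 0 0;0 0 0 0 0;0 0 0 0 0;0 0 0 0 0",
  "newtons": 40
}}

```text
time: 17.95
ee_pos: [0.5198, -0.118, 0.0905]
tool_rot: [0.665, 0.747, -0.0, -0.0]
wrist_force: [0.2, -0.1, -0.2]
opening: 0.0253
gripper_force: 0.0
```

```bash
python3 go.py .519 -.119 .0875 6.6
```

```text
t 17.95 ee [ 0.5198 -0.118   0.0905] yaw y 6.59 tilt 0.0 F [ 0.2 -0.1 -0.2] op 0.02529635838479949 gf 0.0
shift tool [-0.0009 -0.001   0.003 ] turn -0.0002 j [-0.31  0.49  1.8   0.    0.85 -0.43]
```

Still closing; continue.

Emit:
{"op": "servo_tool", "data": {
  "rows": "0 -0.001 -0.001 0.002 0;0 0 0 0 0;0 0 0 0 0;0 0 0 0 0;0 0 0 0 0"
}}

```text
time: 18.45
ee_pos: [0.5192, -0.1192, 0.0885]
tool_rot: [0.665, 0.747, 0.0, 0.0]
wrist_force: [3.5, -0.3, -4.4]
opening: 0.0138
gripper_force: 40.0
```

Emit:
{"op": "servo_tool", "data": {
  "rows": "0 0 -0.002 0 0;0 0 -0.003 0 0;0 0 -0.003 0 0;0 0 -0.002 0 0;0 0 0 0 0"
}}

```text
time: 18.95
ee_pos: [0.5094, -0.1204, 0.0888]
tool_rot: [0.665, 0.747, 0.0, 0.001]
wrist_force: [6.3, 0.7, -3.8]
opening: 0.0136
gripper_force: 40.0
```

```bash
python3 go.py .507 -.120 .0875 6.6
```

```text
t 18.95 ee [ 0.5094 -0.1204  0.0888] yaw y 6.58 tilt 0.1 F [ 6.3  0.7 -3.8] op 0.01359399143274119 gf 39.98150289058685
shift tool [ 0.0006 -0.0023  0.0013] turn -0.0003 j [-0.32  0.48  1.83  0.    0.83 -0.44]
```

Emit:
{"op": "servo_tool", "data": {
  "rows": "0 0 -0.002 0 0;0 0 -0.002 0 0;0 0 -0.001 0 0;0 0 0 0 0;0 0 0 0 0"
}}

```text
time: 19.45
ee_pos: [0.5053, -0.1209, 0.089]
tool_rot: [0.665, 0.747, 0.001, 0.001]
wrist_force: [9.7, 2.4, -4.7]
opening: 0.0138
gripper_force: 40.0
```

```bash
python3 go.py .507 -.120 .0875 6.6; python3 -c "
import numpy as np
p=np.array([-128,44]);l=p
for t in np.arange(.07,.5,.07):
    q=np.array([-128*np.cos(t)+44*np.sin(t),128*np.sin(t)+44*np.cos(t)]);print(round(t,2),np.round(q-l,2),np.round(q-p,1));l=q"
```

```text
t 19.45 ee [ 0.5053 -0.1209  0.089 ] yaw y 6.58 tilt 0.19 F [ 9.7  2.4 -4.7] op 0.013804877425859691 gf 39.981257915496826
shift tool [0.0007 0.0018 0.0015] turn -0.0004 j [-0.32  0.47  1.84  0.    0.82 -0.44]
0.07 [3.39 8.84] [3.4 8.8]
0.14 [4.   8.59] [ 7.4 17.4]
0.21 [4.59 8.29] [12.  25.7]
0.28 [5.16 7.94] [17.1 33.7]
0.35 [5.7  7.56] [22.8 41.2]
0.42 [6.22 7.15] [29.1 48.4]
0.49 [6.7  6.69] [35.8 55.1]
```

Pulled to the stop (about 14 mm travel, 9.7 N). Lifting along the hinge arc.

Emit:
{"op": "servo_tool", "data": {
  "rows": "0 0.0015 0 -0.0045 0;0 0.0018 0 -0.0044 0;0 0.002 0 -0.0043 0;0 0.002 0 -0.0043 0;0 0.0023 0 -0.0042 0;0 0.0023 0 -0.0041 0;0 0.0026 0 -0.004 0;0 0.0026 0 -0.004 0"
}}

```text
time: 20.25
ee_pos: [0.5032, -0.1041, 0.1227]
tool_rot: [0.665, 0.747, 0.001, 0.002]
wrist_force: [11.2, 1.1, -8.9]
opening: 0.0141
gripper_force: 40.0
```

```bash
python3 go.py .507 -.120 .0875 6.6
```

```text
t 20.25 ee [ 0.5032 -0.1041  0.1227] yaw y 6.61 tilt 0.19 F [11.2  1.1 -8.9] op 0.014054973231230648 gf 40.003756284713745
shift tool [-0.0162  0.0018  0.0352] turn 0.0001 j [-0.29  0.41  1.84 -0.    0.89 -0.41]
```

Emit:
{"op": "servo_tool", "data": {
  "rows": "0 0.0028 0 -0.0038 0;0 0.0029 0 -0.0038 0;0 0.003 0 -0.0036 0;0 0.0031 0 -0.0036 0;0 0.0033 0 -0.0034 0;0 0.0034 0 -0.0033 0;0 0 0 0 0;0 0 0 0 0"
}}

```text
time: 21.05
ee_pos: [0.5009, -0.0858, 0.1442]
tool_rot: [0.665, 0.747, 0.001, 0.002]
wrist_force: [9.0, -0.4, -6.4]
opening: 0.0137
gripper_force: 40.0
```

```bash
python3 go.py .507 -.120 .0875 6.6
python3 - <<'E'
from m import *
im,d,P=grab('scene'); cv2.imwrite('pics/s8.png',cv2.resize(im[140:260,190:370],None,fx=4,fy=4))
X=pts(d,P); H,S,V=cv2.split(cv2.cvtColor(im,cv2.COLOR_BGR2HSV))
r=((H<8)|(H>172))&(S>150); r[:,:205]=0;r[:,285:]=0;r[:140]=0;r[235:]=0; q=X[r]; q=q[(q[:,2]>.05)]
ax=np.array([.1155,-.9933]); a=(q[:,:2]-[.4975,.0885])@ax; 
k=(a>.1)&(a<.17); print('tongue slope rad',np.arctan(np.polyfit(a[k],q[k,2],1)[0]), 'max z',q[:,2].max())
k=(H>100)&(H<125)&(S>120); k[:,:270]=0;k[:,360:]=0;k[:190]=0;k[250:]=0; print(np.percentile(X[k][:,2],[5,50,95])); rect(k,P,.081,'blue')
E
```

```text
t 21.05 ee [ 0.5009 -0.0858  0.1442] yaw y 6.61 tilt 0.18 F [ 9.  -0.4 -6.4] op 0.013736724861723915 gf 40.0043785572052
shift tool [-0.0346  0.0019  0.0567] turn 0.0002 j [-0.26  0.37  1.83 -0.    0.94 -0.38]
tongue slope rad 0.48658964581571557 max z 0.84668913063684
[0.07257069 0.07978756 0.08411766]
blue c [503.5  87.3] size [96.8 66.9] long axis deg -83.7
```

View pics/s8.png

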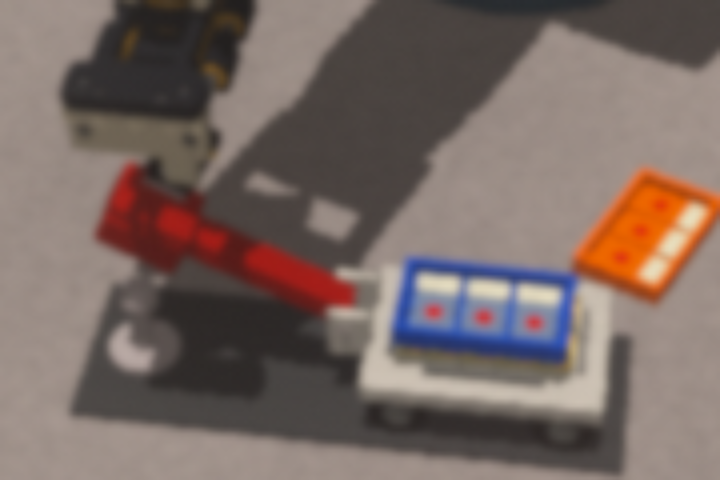

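The coupler at (150,215) is raised well off the ball at (140,300). The tongue measures 0.49 rad, about 60 mm up, and the stack at (485,310) is intact. Settling a moment, then handing in.

Emit:
{"op": "servo_tool", "data": {
  "rows": "0 0 0 0 0;0 0 0 0 0;0 0 0 0 0;0 0 0 0 0;0 0 0 0 0"
}}

```text
time: 21.6
ee_pos: [0.5009, -0.0859, 0.1441]
tool_rot: [0.665, 0.747, 0.001, 0.001]
wrist_force: [8.7, -0.6, -6.0]
opening: 0.0139
gripper_force: 40.0
```

```bash
python3 -c "
from rig import ctrl
print(ctrl.read_state()['ee_pos'],ctrl.close_job())"
```

```text
the job is handed in; nothing more can be done
[ 0.50092073 -0.08585272  0.14407955] None
```

The job is handed in, with no verdict returned: sheet and blue tray stacked squarely on the white tray, latch pulled to its stop, and the tongue held still at about 0.49 rad (coupler about 60 mm up).

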